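# Check a gate latch with the push gauge and mark the verdict

### The arm

A 6-joint arm with a two-finger parallel gripper is mounted at the origin on a cart in front of the work surface, level with it; the furniture and walls round the work are solid. World frame = base frame: x ahead of the robot, y to its left, z up, the work surface at z = 0. Lengths are in m, angles in rad, forces in N, time in s.
With the tool pointing down it reaches from about 0.35 to 0.775 m from the base axis. Payload 7.3 kg.
Tool frame: the origin (TCP) lies at the very end of the fingers, on their centre line; the grasp point (between the pads) lies 19 mm behind it (robot.hold_point_z is the distance from the TCP to the grasp point, in m); z points along the fingers, y is the direction in which the jaws open and shut (so a half turn about z gives the same grasp; the last joint's range is limited). The gripper opens to 92 mm and grips with 3 to 60 N. Pads are 19 mm wide; open, the fingers measure 130 mm over their backs; the gripper's body (75 mm by 190 mm) begins 47 mm behind the grasp point.
Start: joints at [1.163, 0.342, 1.524, -0, 1.275, -0.146], TCP at [0.136, 0.507, 0.227] pointing down, gripper open.
Joint ranges: [-2.53, 2.53], [-0.77, 2.02], [0.04, 2.7], [-1, 4.14], [0.28, 2.66], [-3.11, 3.11]. Speed limits (rad/s): [2.57, 2.57, 3.14, 3.14, 3.14, 3.14].

### API

Orientations are given as [roll, pitch, yaw] about the fixed x, y, z axes, in that order (R = Rz(yaw) Ry(pitch) Rx(roll)).
In Python, from cell import monitor, viewer, robot gives the robot as it stands.
- The arm moves only by the tool move_arm, never from a script. Its argument "deltas" is a list of rows, each an object of numbers: "x", "y", "z": the shift along the tool's x, y, z in m; "wx", "wy", "wz": the turn, a rotation vector about the tool's x, y, z in degrees; "hand": the opening, from 0 (shut) to 1 (fully open). In form: [{"x": .., "y": .., "z": .., "wx": .., "wy": .., "wz": .., "hand": ..}, ...]. A call has 1 to 8 rows; each row is the pose to reach, as a shift and turn from the pose commanded when the call began, along the tool's axes at that moment; what a row does not reach only later rows make up. A row lasts 1/8 s, in which the tool goes at most 62.5 mm and 10.7 degrees, less where a joint would pass 70% of its speed; a pose out of reach is approached as far as the arm can. A call with a gripper value outside its range is refused whole. The fingers move at their own pace and stop on an object; "grip_force" is the grip in N (left out, the last holds). Time passes only in rows, so rows that repeat a pose let the fingers close. It gives the time, the measured TCP pose, the force and the opening at its end, in the units of the state.
- monitor.observe(): the state, without advancing time (a new reading comes with each control period).
- viewer.read_camera(name): name is "scene" or "top" or "wrist"; returns the picture (480x640x3 uint8, red, green, blue); there is no depth.
- viewer.camera_params(name): a dict with "camera_matrix" (3x3 intrinsics, pixels), "R" (3x3) and "t" (3): a world point X has camera coordinates R X + t. Camera axes: x right, y down, z forward; pixel columns grow to the right and rows downward; lengths in m; the calibration is good to about 2 mm. The wrist camera is an equidistant fisheye: a pixel r from the principal point sees the ray r / f radians off the axis. A picture is of the moment at which its call begins: read the wrist's pose just before it. camera_params takes no time and is no camera call; for the wrist camera it gives the pose at the moment of the call.
- robot.hand_in(): hands the job in, once; it reports no verdict.
The state is a dict: "time": time; "qpos": joint angles; "qvel": joint speeds; "joint_efforts": joint torques, N m; "tool_pos": TCP position; "tool_rot": TCP orientation; "contact_force": force on the tool from outside, world axes, zero at the start; "torque": the same for the moment, N m; "opening": finger opening in m.
Only numpy, scipy, OpenCV 4.12 (cv2) and the standard library are available. Lean on these libraries where they do the work, as an engineer would, in place of code of your own. Each camera call takes 0.05 s, during which the arm holds its last target. There are 200 camera calls.

### The job

Test the spring latch on the sloping rig: push the gauge's cap slowly straight in along its own axis until the latch clicks and the small gate arm swings open, or, if it does not, until the black ring on the gauge's stem has gone into the barrel and no further; do not touch the gate arm. Then mark the result by pushing the upright metal sleeve fully down onto a spigot: the round-footed one if the gate opened, the square-footed one if it stayed shut (latch too stiff). Leave it standing there, the gate as it is, and the other things where they are.

Things in the scene. Friction and masses are not known exactly. Their poses are not given: they have to be found in the camera images.
- rig: Fixed latch rig: base 146 x 200 x 12 mm, grey head with a 36 degree sloping face, low edge to the rig's -x. Origin on the table; the gauge's axis meets the face 89 mm above it. z up, y to the rig's left. Head y -130 to 60, base x -63 to 83 mm. An aluminium hood (x -36 to 85, y -42 to 42, z 185 to 189 mm) covers the gauge, so the cap is reached only along its sloping axis, from the front.
- cap_top (a point): Centre of the outer face of the gauge's cap, an aluminium disc 28 mm across, 9 mm thick, its face 51 mm off the sloping face. The point's z is the push axis, pointing outwards (36 degrees from vertical, leaning to the rig's -x); push along -z. y is the rig's y. Its steel stem slides into a barrel 22 mm across, which is one piece with the latch bolt and sinks into the rig when the latch gives.
- gauge (a joint): Cap's travel into the barrel, m: 0 at rest, stop 0.0195; spring 1 N per mm. Black ring on the stem: enters at 0.011, gone at 0.013 (13 N). Past 0.0165 the latch is overloaded: test spoilt. A sound latch gives at 5 to 6 N and clicks once its bolt has sunk 3 mm (cap face moved 8 to 10 mm in all; bolt stops at 6 mm). A too stiff bolt moves under 1 mm, so the cap face moves by this value.
- gate (a joint): Angle of the steel gate arm in rad: 0 to 0.03 shut (held by the latch), 0.9 fully open. When the latch lets go a spring swings it open and it stays open; its free end moves down the slope.
- gate_tip (a point): Free end of the gate arm, on its top. The arm is steel, 92 mm long, 14 mm wide, lies 9 to 20 mm off the sloping face, pivots 110 mm to the rig's right (-y) of the gauge and, when shut, reaches to 20 mm from the gauge's axis.
- sleeve_center (a point): Centre, half-way up, of the loose aluminium sleeve: a plain tube standing upright on the table, 36 mm outside diameter, 24 mm bore, 70 mm long, 0.12 kg; z is its axis. Both ends are alike.
- round_seat (a point): Spigot with the ROUND foot (gate opened): centre of the foot's top, 12 mm above the table. Foot 72 mm in diameter; steel post 20 mm in diameter, 55 mm tall, its top 7 mm tapering to 12 mm. Fixed, upright. With the sleeve fully home its centre is 35 mm above this point. The two spigots may swap places.
- square_seat (a point): Spigot with the SQUARE foot (gate stayed shut): centre of the foot's top, 12 mm above the table. Foot 72 x 72 mm; post the same as on the round one. Fixed, upright. With the sleeve fully home its centre is 35 mm above this point.
- tin: Bystander: round lidded tin, 62 mm in diameter, 22 mm high, loose; origin under its centre.
- loupe: Bystander: black eyepiece loupe standing upright, 34 mm in diameter, 28 mm high, loose; origin under its centre.
- pencil: Bystander: pencil, 154 mm long, 7 mm thick, along its y axis, loose; origin under its centre.
- tape: Bystander: roll of tape lying flat, 60 mm in diameter, 12 mm high, loose; origin under its centre.
- calliper: Bystander: steel calliper, 150 x 45 x 6 mm, long along its y axis, lying flat, loose; origin under its centre.
- bottle: Bystander: small brown bottle, 31 mm in diameter, 62 mm high, upright, loose; origin under its centre.
There are look-alikes about, which are no part of the job. Leave any orange look-alike of the part that bears sleeve_center alone.

How it is judged:
On the way, in this order (a step that is already met when the one before it is completed fails the run):
1. the gauge has been pushed until the gate swung open, or until the black ring reached the barrel's mouth (11 mm) ((value of joint gauge above 0.011 m or value of joint gate above 0.5 rad)), for 0.1 s.
2. the sleeve is on one of the spigots (((horizontal distance between sleeve_center and round_seat below 0.006 m and z of sleeve_center in the frame of round_seat between 0.03 and 0.039 m and angle between sleeve_center's own z axis and vertical below 0.12 rad) or (horizontal distance between sleeve_center and square_seat below 0.006 m and z of sleeve_center in the frame of square_seat between 0.03 and 0.039 m and angle between sleeve_center's own z axis and vertical below 0.12 rad))), for 0.2 s.
At the end, for the whole second after the job is handed in: Gate open (over 0.7 rad) and sleeve on the round-footed spigot, or gate shut (under 0.1 rad) and sleeve on the square-footed one; sleeve within 6 mm of the post's axis, within 4 mm of fully down, upright within 0.12 rad, at rest; gauge let go (within 3 mm of rest) (((value of joint gate above 0.7 rad and horizontal distance between sleeve_center and round_seat below 0.006 m and z of sleeve_center in the frame of round_seat between 0.03 and 0.039 m and angle between sleeve_center's own z axis and vertical below 0.12 rad) or (value of joint gate below 0.1 rad and horizontal distance between sleeve_center and square_seat below 0.006 m and z of sleeve_center in the frame of square_seat between 0.03 and 0.039 m and angle between sleeve_center's own z axis and vertical below 0.12 rad)) and linear speed of sleeve below 0.02 m/s and value of joint gauge below 0.003 m); the robot touches nothing.
It fails at once if the gauge is pushed past 16.5 mm (latch overloaded) (value of joint gauge above 0.0165 m).
It fails at once if the gate arm is pushed by the gripper (over 2 N) (contact force between gate and the arm above 2 N).
It fails at once if the gate arm is pushed by the fingers (over 2 N) (contact force between gate and the fingers above 2 N).
It fails at once if a bystander is moved more than 25 mm (distance of any of tin, loupe, pencil, tape, calliper, bottle from where it was at the start of the episode above 0.025 m).
It also fails if it takes over 51 s, if anything falls off the work surface, if the arm or the gripper's body presses on something with over 40 N, if the wrist force passes 120 N, or if a joint passes its speed limit or range.

## Working session

There is one attempt and no reset: what is moved stays moved. The work goes in short steps, Python scripts to look and compute and a tool call to move; the robot and the scene stay as the last step left them, time stands still between calls to the robot, and variables do not carry over. Pictures are saved under pics/ and viewed, about 8 in all and at most 12, crops included, and the job is handed in when it is done.

Besides the shell and the picture viewer there is one more tool, called after "Request:" as name(argument=value, ...), one argument or row to a line, values as JSON. move_arm: Moves the arm, as the interface text tells. Its arguments: {"type":"object","properties":{"deltas":{"type":"array","items":{"type":"object","properties":{"x":{"type":"number"},"y":{"type":"number"},"z":{"type":"number"},"wx":{"type":"number"},"wy":{"type":"number"},"wz":{"type":"number"},"hand":{"type":"number"}}}},"grip_force":{"type":"number"}},"required":["deltas"]}

```bash
mkdir -p pics
python3 - <<'E'
from cell import monitor, viewer, robot
import cv2,numpy as np
for n in ("scene","top"):
    im=viewer.read_camera(n); cv2.imwrite(f"pics/{n}0.png",im[...,::-1])
    p=viewer.camera_params(n); print(n,p["camera_matrix"].round(1).tolist(),p["R"].round(3).tolist(),p["t"].round(3).tolist())
s=monitor.observe(); print(s["time"],s["tool_pos"],s["tool_rot"],s["opening"],robot.hold_point_z)
E
```

```text
scene [[492.9, 0.0, 315.3], [0.0, 492.9, 242.3], [0.0, 0.0, 1.0]] [[0.788, -0.616, -0.019], [-0.322, -0.385, -0.865], [0.525, 0.687, -0.502]] [-0.517, 0.278, 0.928]
top [[472.0, 0.0, 323.5], [0.0, 472.0, 236.5], [0.0, 0.0, 1.0]] [[0.011, -0.999, 0.03], [-0.998, -0.013, -0.057], [0.057, -0.029, -0.998]] [-0.094, 0.616, 1.038]
0.1 [0.13570959 0.50679416 0.22612998] [-3.14025067e+00 -1.98948064e-04  2.87980360e+00] 0.09188972806033759 0.0188
```

View pics/top0.png

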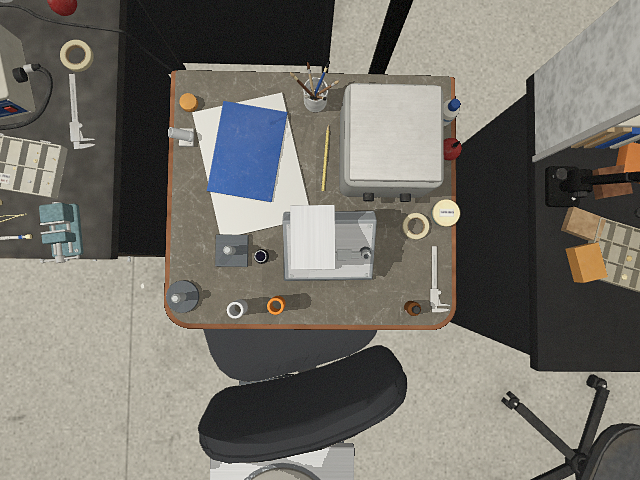

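View pics/scene0.png

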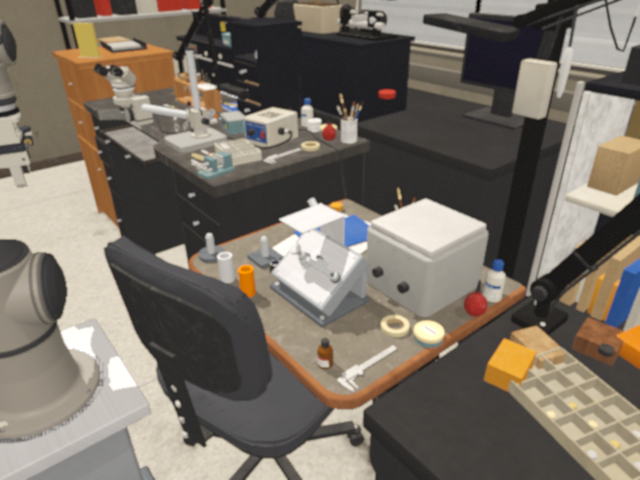

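Top view: sleeve candidates are the bare metal tube at (236,309), the orange look-alike at (276,305) and a pale item at (181,135). The metal upright tube at (236,309) fits. The round foot is at (182,296), the square foot at (232,250), and the rig is at (330,245) with its low edge towards the robot. I'll confirm in an enlarged crop.

Run:
```python
import cv2,numpy as np
t=cv2.imread("pics/top0.png"); s=cv2.imread("pics/scene0.png")
a=cv2.resize(t[195:325,160:390],None,fx=3.4,fy=3.4,interpolation=cv2.INTER_CUBIC)[:, :782]
cv2.imwrite("pics/crop_t.png",a)
b=cv2.resize(s[190:320,185:385],None,fx=4,fy=4,interpolation=cv2.INTER_CUBIC)
cv2.imwrite("pics/crop_s.png",b)
```

```text
(no output)
```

View pics/crop_t.png

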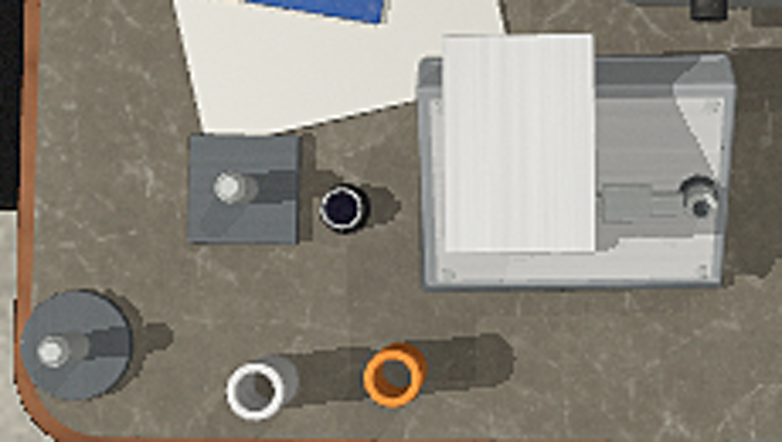

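View pics/crop_s.png

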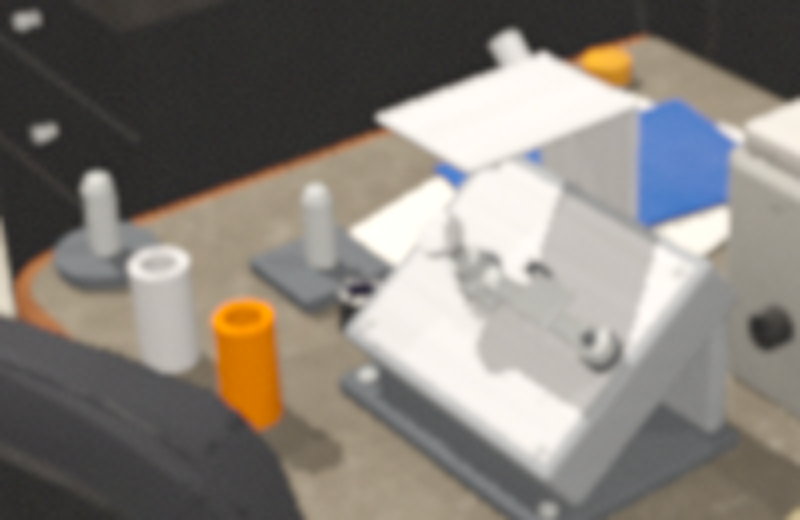

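The crops confirm that the upright metal tube at top (235,310) is the sleeve. It is bare metal with an open bore, and its orange twin stands beside it at (276,306). The pale piece at (181,135) lies on its side, so it's a look-alike. The spigots are round at (175,298) and square at (228,250) by their post tops, and the hood corners are clear.

```bash
cat > h.py <<'E'
import numpy as np, cv2
from cell import monitor, viewer, robot
from scipy.spatial.transform import Rotation as Ro
def ray(n,px,p=None):
    p=p or viewer.camera_params(n); K=p["camera_matrix"]; R=p["R"]; C=-R.T@p["t"]
    u=(px[0]-K[0,2])/K[0,0]; v=(px[1]-K[1,2])/K[1,1]
    d=np.array([u,v,1.])
    if n=="wrist":
        r=np.hypot(u,v); d=np.array([u/r*np.sin(r),v/r*np.sin(r),np.cos(r)]) if r else np.array([0,0,1.])
    return C,R.T@d
def at(n,px,z,p=None):
    C,d=ray(n,px,p); return C+d*(z-C[2])/d[2]
def proj(n,X,p=None):
    p=p or viewer.camera_params(n); K=p["camera_matrix"]; c=p["R"]@np.asarray(X)+p["t"]
    if n=="wrist":
        r=np.hypot(c[0],c[1]); th=np.arctan2(r,c[2]); c=np.array([c[0]/r*th,c[1]/r*th,1.])
    return np.array([K[0,0]*c[0]/c[2]+K[0,2],K[1,1]*c[1]/c[2]+K[1,2]])
def delta(pos,R):
    "shift (m) and turn (deg) in present tool axes to world pose"
    s=monitor.observe(); R0=Ro.from_euler("xyz",s["tool_rot"])
    print("shift",R0.inv().apply(np.asarray(pos)-s["tool_pos"]).round(4),"turn",np.degrees((R0.inv()*R).as_rotvec()).round(2),"t",s["time"])
def down(yaw): return Ro.from_euler("xyz",[np.pi,0,yaw])
E
python3 - <<'E'
from h import *
T=lambda u,v:(160+u/3.4,195+v/3.4)
S=lambda u,v:(185+u/4,190+v/4)
print("sleeve",at("top",T(256,390),.07), "scene rim",at("scene",S(161,264),.07))
print("round post",at("top",T(50,352),.067),"foot",at("top",T(77,345),.012),"scene",at("scene",S(96,178),.064))
print("square post",at("top",T(228,187),.067),"foot",at("top",T(244,188.5),.012),"scene",at("scene",S(315,190),.064))
W=[at("top",T(*c),.189)[:2] for c in ((443,35),(594,34),(596,252),(443,251))]+[at("top",T(*c),.012)[:2] for c in ((424,290),(722,288))]
L=np.array([(85,42),(85,-42),(-36,-42),(-36,42),(-63,65),(-63,-135)])/1000
W=np.array(W)
for idx in (range(4),range(6)):
    i=list(idx);a=L[i]-L[i].mean(0);b=W[i]-W[i].mean(0)
    th=np.arctan2((a[:,0]*b[:,1]-a[:,1]*b[:,0]).sum(),(a*b).sum()); c,s=np.cos(th),np.sin(th);M=np.array([[c,-s],[s,c]])
    o=W[i].mean(0)-M@L[i].mean(0); print("rig",o,np.degrees(th)); print(((L[i]@M.T+o)-W[i]).round(4).tolist())
z=np.array([-np.sin(np.radians(36))*c,-np.sin(np.radians(36))*s,np.cos(np.radians(36))])
cap=np.array([*o,.089])+.051*z; print("cap",cap,z)
for n in("scene",): print(((proj(n,cap)-(185,190))*4).round(1), ((proj(n,[*(M@[-.036,.042]+o),.189])-(185,190))*4).round(1),((proj(n,[*(M@[-.036,-.042]+o),.189])-(185,190))*4).round(1))
print("tool now"); delta(cap+.15*z,Ro.from_matrix(np.column_stack([np.cross([-s,c,0],-z),[-s,c,0],-z])))
E
```

```text
sleeve [0.45736643 0.09856382 0.07      ] scene rim [0.45619832 0.09693715 0.07      ]
round post [0.47932162 0.22622601 0.067     ] foot [0.47983443 0.22429712 0.012     ] scene [0.4806189  0.23017741 0.064     ]
square post [0.5826349  0.11916598 0.067     ] foot [0.58323407 0.11822219 0.012     ] scene [0.5836392  0.12293201 0.064     ]
rig [ 0.58137332 -0.0616354 ] 0.910985143661114
[[0.0007, 0.0001], [0.0003, -0.0002], [-0.0, 0.0001], [-0.001, 0.0]]
rig [ 0.58152932 -0.06221104] 1.19183192834305
[[0.0007, -0.0001], [0.0006, -0.0004], [0.0003, -0.0006], [-0.001, -0.0008], [-0.0007, 0.0025], [0.0001, -0.0007]]
cap [ 0.55155876 -0.06283456  0.13025987] [-0.58765809 -0.01222587  0.80901699]
[438.1 230.6] [380.1 115.3] [472.4 170. ]
tool now
shift [-0.4644 -0.4672 -0.0249] turn [ -5.16 -35.78 -15.63] t 0.1
```

Run:
```python
from h import *
def tri(a,b):
    C1,d1=ray("scene",a);C2,d2=ray("top",b);d1/=np.linalg.norm(d1);d2/=np.linalg.norm(d2)
    s,t=np.linalg.lstsq(np.column_stack([d1,-d2]),C2-C1,rcond=None)[0];return (C1+s*d1+C2+t*d2)/2,np.linalg.norm(C1+s*d1-C2-t*d2)
print(tri((108,246),(203,425)));print(tri((258,325),(405,365)))
print(tri((120,240),(205,400)));print(tri((250,310),(390,347)))
R=Ro.from_matrix(np.column_stack([np.cross([-.0208,.9998,0],[.5877,.0122,-.809]),[-.0208,.9998,0],[.5877,.0122,-.809]]))
delta([.40,.20,.30],R)
p=viewer.camera_params("wrist");s=monitor.observe();R0=Ro.from_euler("xyz",s["tool_rot"])
print("wristcam in tool",R0.inv().apply(-p["R"].T@p["t"]-s["tool_pos"]),R0.inv().apply(p["R"][2]),p["camera_matrix"])
```

```text
(array([0.23022641, 0.14986607, 0.15584901]), np.float64(0.03809609461861279))
(array([ 0.35007117, -0.24377571,  0.12949031]), np.float64(0.016371932610737897))
(array([0.26743431, 0.15157732, 0.15552178]), np.float64(0.05770908663668077))
(array([ 0.37292191, -0.20670416,  0.13049105]), np.float64(0.044755996473048766))
shift [-0.3347 -0.228  -0.0736] turn [ -5.16 -35.78 -15.63] t 0.1
wristcam in tool [ 8.00198989e-02  7.30664805e-05 -1.59455436e-01] [-2.92163837e-01 -8.37885730e-04  9.56367916e-01] [[371.64829954   0.         314.37649185]
 [  0.         371.64829954 238.3258444 ]
 [  0.           0.           1.        ]]
```

Request:
move_arm(
  deltas=[
    {"x":-0.042,"y":-0.028,"z":-0.01,"wx":-0.6,"wy":-4.5,"wz":-2,"hand":0},
    {"x":-0.084,"y":-0.057,"z":-0.02,"wx":-1.3,"wy":-9,"wz":-4},
    {"x":-0.126,"y":-0.085,"z":-0.03,"wx":-2,"wy":-13.5,"wz":-6},
    {"x":-0.168,"y":-0.114,"z":-0.04,"wx":-2.6,"wy":-18,"wz":-8},
    {"x":-0.21,"y":-0.142,"z":-0.05,"wx":-3.2,"wy":-22.5,"wz":-10},
    {"x":-0.252,"y":-0.171,"z":-0.06,"wx":-3.9,"wy":-27,"wz":-12},
    {"x":-0.294,"y":-0.2,"z":-0.07,"wx":-4.5,"wy":-31.5,"wz":-14},
    {"x":-0.335,"y":-0.228,"z":-0.074,"wx":-5.2,"wy":-35.8,"wz":-15.6},
  ],
  grip_force=10,
)

```text
schema error: expected keys x, y, z, wx, wy, wz, hand
```

```bash
cat >> h.py <<'E'
def push_R(yaw=np.radians(1.0)):
    z=Ro.from_euler("z",yaw).apply([np.sin(np.radians(36)),0,-np.cos(np.radians(36))]); y=np.array([-np.sin(yaw),np.cos(yaw),0])
    return Ro.from_matrix(np.column_stack([np.cross(y,z),y,z])),-z
CAP=np.array([.5515,-.0622,.1303])
E
python3 - <<'E'
from h import *
s=monitor.observe();print(s["tool_pos"],s["contact_force"].round(2),s["opening"],s["qpos"].round(2))
R,z=push_R(); delta(CAP+.10*z,R)
E
```

```text
[0.13570959 0.50679416 0.22612998] [-0.39 -0.37 -0.16] 0.09188972806033759 [ 1.16  0.34  1.52  0.    1.28 -0.15]
shift [-0.4924 -0.4582  0.0154] turn [ -5.1  -35.78 -15.45] t 0.1
```

All keys are needed in every row.

Request:
move_arm(
  deltas=[
    {"x":-0.042,"y":-0.028,"z":-0.01,"wx":-0.6,"wy":-4.5,"wz":-2,"hand":0},
    {"x":-0.084,"y":-0.057,"z":-0.02,"wx":-1.3,"wy":-9,"wz":-4,"hand":0},
    {"x":-0.126,"y":-0.085,"z":-0.03,"wx":-2,"wy":-13.5,"wz":-6,"hand":0},
    {"x":-0.168,"y":-0.114,"z":-0.04,"wx":-2.6,"wy":-18,"wz":-8,"hand":0},
    {"x":-0.21,"y":-0.142,"z":-0.05,"wx":-3.2,"wy":-22.5,"wz":-10,"hand":0},
    {"x":-0.252,"y":-0.171,"z":-0.06,"wx":-3.9,"wy":-27,"wz":-12,"hand":0},
    {"x":-0.294,"y":-0.2,"z":-0.07,"wx":-4.5,"wy":-31.5,"wz":-14,"hand":0},
    {"x":-0.335,"y":-0.228,"z":-0.074,"wx":-5.2,"wy":-35.8,"wz":-15.6,"hand":0},
  ],
  grip_force=10,
)

```text
time: 1.1
tool_pos: [0.4011, 0.1991, 0.3014]
tool_rot: [3.14, 0.633, -3.121]
contact_force: [0.6, 0.1, -0.7]
opening: 0.0164
```

Run:
```python
from h import *
s=monitor.observe();print(s["tool_pos"],s["contact_force"].round(2),s["opening"],s["qpos"].round(2))
R,z=push_R(); delta(CAP+.10*z,R)
```

```text
[0.40114547 0.19909531 0.30139194] [ 0.59  0.14 -0.69] 0.01638399830512153 [ 0.47 -0.13  2.03 -0.41  0.7  -0.88]
shift [-0.016  -0.2644  0.1231] turn [0.23 0.27 0.16] t 1.1
```

Request:
move_arm(
  deltas=[
    {"x":-0.003,"y":-0.053,"z":0.0,"wx":0.1,"wy":0.1,"wz":0.1,"hand":0},
    {"x":-0.006,"y":-0.106,"z":0.0,"wx":0.2,"wy":0.2,"wz":0.2,"hand":0},
    {"x":-0.01,"y":-0.159,"z":0.0,"wx":0.2,"wy":0.3,"wz":0.2,"hand":0},
    {"x":-0.013,"y":-0.212,"z":0.0,"wx":0.2,"wy":0.3,"wz":0.2,"hand":0},
    {"x":-0.016,"y":-0.2644,"z":0.02,"wx":0.2,"wy":0.3,"wz":0.2,"hand":0},
    {"x":-0.016,"y":-0.2644,"z":0.07,"wx":0.2,"wy":0.3,"wz":0.2,"hand":0},
    {"x":-0.016,"y":-0.2644,"z":0.103,"wx":0.2,"wy":0.3,"wz":0.2,"hand":0},
    {"x":-0.016,"y":-0.2644,"z":0.103,"wx":0.2,"wy":0.3,"wz":0.2,"hand":0},
  ],
)

```text
time: 2.1
tool_pos: [0.4787, -0.0624, 0.2234]
tool_rot: [3.136, 0.618, -3.13]
contact_force: [-0.1, -0.3, -0.1]
opening: 0.0006
```

Run:
```python
from h import *
s=monitor.observe();print(s["tool_pos"],s["contact_force"].round(2),s["opening"],s["time"])
R,z=push_R(); delta(CAP,R)
p=viewer.camera_params("wrist")
im=viewer.read_camera("wrist")
u=proj("wrist",CAP,p);print("cap px",u, "tip px",proj("wrist",s["tool_pos"],p))
a=im[...,::-1]; x,y=u.astype(int); x0=max(0,x-110);y0=max(0,y-90);print(x0,y0)
cv2.imwrite("pics/w1.png",cv2.resize(a[y0:y0+180,x0:x0+220],None,fx=3.6,fy=3.3,interpolation=cv2.INTER_CUBIC))
```

```text
[ 0.47865611 -0.06244333  0.22336452] [-0.14 -0.34 -0.05] 0.0006229934321755817 2.1
shift [-0.0054 -0.0013  0.1181] turn [ 0.13 -0.58 -0.28] t 2.1
cap px [312.50840725 237.95305201] tip px [313.89869546 299.13401041]
202 147
```

View pics/w1.png

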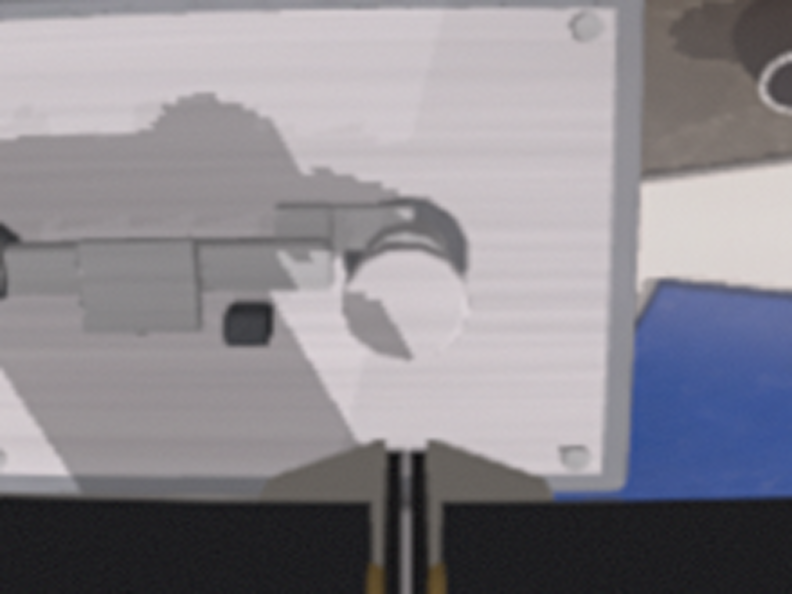

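The wrist view shows the cap centred at crop (406,303), which is pixel (314.8,238.8). The prediction was (312.5,238), so the cap is about 1.5 mm further to +y. The gate is shut, lying to the left. I'll advance to about 13 mm short of contact.

Request:
move_arm(
  deltas=[
    {"x":-0.004,"y":0.0,"z":0.03,"wx":0.1,"wy":-0.6,"wz":-0.3,"hand":0},
    {"x":-0.004,"y":0.0,"z":0.06,"wx":0.1,"wy":-0.6,"wz":-0.3,"hand":0},
    {"x":-0.004,"y":0.0,"z":0.09,"wx":0.1,"wy":-0.6,"wz":-0.3,"hand":0},
    {"x":-0.004,"y":0.0,"z":0.105,"wx":0.1,"wy":-0.6,"wz":-0.3,"hand":0},
    {"x":-0.004,"y":0.0,"z":0.105,"wx":0.1,"wy":-0.6,"wz":-0.3,"hand":0},
    {"x":-0.004,"y":0.0,"z":0.105,"wx":0.1,"wy":-0.6,"wz":-0.3,"hand":0},
  ],
)

```text
time: 2.9
tool_pos: [0.544, -0.0619, 0.146]
tool_rot: [-3.139, 0.636, -3.119]
contact_force: [0.7, -0.4, -1.2]
opening: 0.0002
```

```bash
cat >> h.py <<'E'
def force():
    s=monitor.observe(); R,z=push_R(); print("axial",round(float(s["contact_force"]@z),2),s["contact_force"].round(2),"off cap along/perp/y",np.round([(s["tool_pos"]-CAP)@z,(s["tool_pos"]-CAP)@R.as_matrix()[:,0],s["tool_pos"][1]-CAP[1]],4),"t",s["time"])
E
python3 - <<'E'
from h import *
R,z=push_R(); delta(CAP+[0,.0012,0],R); force()
E
```

```text
shift [0.0033 0.0007 0.0171] turn [0.04 0.45 0.24] t 2.9
axial -1.38 [ 0.68 -0.35 -1.22] off cap along/perp/y [ 0.0171 -0.0032  0.0003] t 2.9
```

Request:
move_arm(
  deltas=[
    {"x":0.003,"y":0.0007,"z":0.004,"wx":0,"wy":0.4,"wz":0.2,"hand":0},
    {"x":0.004,"y":0.0007,"z":0.008,"wx":0,"wy":0.4,"wz":0.2,"hand":0},
    {"x":0.004,"y":0.0007,"z":0.011,"wx":0,"wy":0.4,"wz":0.2,"hand":0},
    {"x":0.004,"y":0.0007,"z":0.013,"wx":0,"wy":0.4,"wz":0.2,"hand":0},
    {"x":0.004,"y":0.0007,"z":0.014,"wx":0,"wy":0.4,"wz":0.2,"hand":0},
    {"x":0.004,"y":0.0007,"z":0.014,"wx":0,"wy":0.4,"wz":0.2,"hand":0},
    {"x":0.004,"y":0.0007,"z":0.014,"wx":0,"wy":0.4,"wz":0.2,"hand":0},
  ],
)

```text
time: 3.78
tool_pos: [0.5486, -0.0642, 0.1337]
tool_rot: [3.133, 0.625, -3.125]
contact_force: [0.8, 0.5, 0.5]
opening: 0.0004
```

Run:
```python
from h import *
R,z=push_R(); delta(CAP+[0,.0012,0],R); force()
```

```text
shift [-0.0004  0.0031  0.0045] turn [ 0.47 -0.21 -0.03] t 3.775
axial -0.07 [0.79 0.55 0.49] off cap along/perp/y [ 0.0045  0.0004 -0.002 ] t 3.775
```

```bash
cat >> h.py <<'E'
def avg(n=6):
    P=[];F=[]
    for _ in range(n):
        s=monitor.observe();P.append(s["tool_pos"]);F.append(s["contact_force"]);viewer.read_camera("wrist")
    R,z=push_R();P=np.array(P);F=np.array(F);p=P.mean(0);print("std",P.std(0).round(4),F.std(0).round(2),"\nmean",p.round(4),"axial",round(float(F.mean(0)@z),2),(F@z).round(1),"along/perp/y",np.round([(p-CAP)@z,(p-CAP)@R.as_matrix()[:,0],p[1]-CAP[1]],4),"rot",s["tool_rot"].round(3),s["time"])
E
python3 -c "
from h import *
avg()"
```

```text
std [0. 0. 0.] [0.28 0.52 0.58] 
mean [ 0.5486 -0.0642  0.1337] axial -0.09 [-0.1 -0.1  0.5  0.5 -0.3 -1. ] along/perp/y [ 0.0045  0.0003 -0.002 ] rot [ 3.133  0.625 -3.125] 4.025
```

Request:
move_arm(
  deltas=[
    {"x":0,"y":0.0025,"z":0.0,"wx":0.4,"wy":0,"wz":0,"hand":0},
    {"x":0,"y":0.003,"z":0.001,"wx":0.5,"wy":-0.2,"wz":0,"hand":0},
    {"x":0,"y":0.003,"z":0.002,"wx":0.5,"wy":-0.2,"wz":0,"hand":0},
    {"x":0,"y":0.003,"z":0.003,"wx":0.5,"wy":-0.2,"wz":0,"hand":0},
    {"x":0,"y":0.003,"z":0.004,"wx":0.5,"wy":-0.2,"wz":0,"hand":0},
    {"x":0,"y":0.003,"z":0.005,"wx":0.5,"wy":-0.2,"wz":0,"hand":0},
    {"x":0,"y":0.003,"z":0.006,"wx":0.5,"wy":-0.2,"wz":0,"hand":0},
    {"x":0,"y":0.003,"z":0.0065,"wx":0.5,"wy":-0.2,"wz":0,"hand":0},
  ],
)

```text
time: 5.08
tool_pos: [0.552, -0.0648, 0.1322]
tool_rot: [3.132, 0.625, -3.125]
contact_force: [-1.1, -0.2, 0.0]
opening: 0.0001
```

```bash
python3 -c "
from h import *
avg()"
```

```text
std [0. 0. 0.] [0.46 0.38 0.66] 
mean [ 0.552  -0.0648  0.1322] axial 0.34 [ 0.7  1.1 -0.5  0.1  0.   0.7] along/perp/y [ 0.0013 -0.0015 -0.0026] rot [ 3.132  0.625 -3.125] 5.325
```

Request:
move_arm(
  deltas=[
    {"x":0.001,"y":0.001,"z":0.001,"wx":0,"wy":0,"wz":0,"hand":0},
    {"x":0.001,"y":0.002,"z":0.002,"wx":0,"wy":0,"wz":0,"hand":0},
    {"x":0.001,"y":0.002,"z":0.003,"wx":0,"wy":0,"wz":0,"hand":0},
    {"x":0.001,"y":0.002,"z":0.003,"wx":0,"wy":0,"wz":0,"hand":0},
    {"x":0.001,"y":0.002,"z":0.003,"wx":0,"wy":0,"wz":0,"hand":0},
  ],
)

```text
time: 6.0
tool_pos: [0.5527, -0.0638, 0.1303]
tool_rot: [3.129, 0.625, -3.125]
contact_force: [-1.0, 1.6, 0.9]
opening: 0.0002
```

```bash
python3 -c "
from h import *
avg()"
```

```text
std [0. 0. 0.] [0.36 0.49 0.33] 
mean [ 0.5527 -0.0638  0.1303] axial 0.58 [1.3 0.1 0.3 1.  0.6 0.2] along/perp/y [-0.0007 -0.001  -0.0016] rot [ 3.129  0.625 -3.125] 6.25
```

Request:
move_arm(
  deltas=[
    {"x":0,"y":0,"z":0.001,"wx":0,"wy":0,"wz":0,"hand":0},
    {"x":0,"y":0,"z":0.002,"wx":0,"wy":0,"wz":0,"hand":0},
    {"x":0,"y":0,"z":0.003,"wx":0,"wy":0,"wz":0,"hand":0},
    {"x":0,"y":0,"z":0.003,"wx":0,"wy":0,"wz":0,"hand":0},
  ],
)

```text
time: 6.8
tool_pos: [0.5544, -0.0641, 0.1283]
tool_rot: [3.127, 0.624, -3.125]
contact_force: [-1.3, 2.4, 2.5]
opening: 0.0006
```

```bash
python3 -c "
from h import *
avg()"
```

```text
std [0.     0.0001 0.    ] [0.67 0.55 0.54] 
mean [ 0.5544 -0.0642  0.1284] axial 3.13 [2.8 2.6 4.1 3.6 2.7 3.1] along/perp/y [-0.0032 -0.0012 -0.002 ] rot [ 3.127  0.624 -3.125] 7.05
```

Request:
move_arm(
  deltas=[
    {"x":0,"y":0,"z":0.001,"wx":0,"wy":0,"wz":0,"hand":0},
    {"x":0,"y":0,"z":0.002,"wx":0,"wy":0,"wz":0,"hand":0},
    {"x":0,"y":0,"z":0.003,"wx":0,"wy":0,"wz":0,"hand":0},
    {"x":0,"y":0,"z":0.003,"wx":0,"wy":0,"wz":0,"hand":0},
  ],
)

```text
time: 7.6
tool_pos: [0.556, -0.0644, 0.1263]
tool_rot: [3.125, 0.624, -3.125]
contact_force: [-4.0, 3.6, 4.0]
opening: 0.0008
```

```bash
python3 -c "
from h import *
avg()"
```

```text
std [0. 0. 0.] [0.56 0.36 0.46] 
mean [ 0.556  -0.0644  0.1264] axial 5.84 [5.5 6.2 6.1 5.2 6.9 5.2] along/perp/y [-0.0058 -0.0013 -0.0022] rot [ 3.125  0.624 -3.125] 7.85
```

Request:
move_arm(
  deltas=[
    {"x":0,"y":0,"z":0.001,"wx":0,"wy":0,"wz":0,"hand":0},
    {"x":0,"y":0,"z":0.002,"wx":0,"wy":0,"wz":0,"hand":0},
    {"x":0,"y":0,"z":0.003,"wx":0,"wy":0,"wz":0,"hand":0},
    {"x":0,"y":0,"z":0.003,"wx":0,"wy":0,"wz":0,"hand":0},
  ],
)

```text
time: 8.4
tool_pos: [0.5575, -0.0645, 0.1244]
tool_rot: [3.123, 0.623, -3.124]
contact_force: [-5.3, 4.1, 4.8]
opening: 0.0006
```

```bash
python3 -c "
from h import *
avg()
cv2.imwrite('pics/w2.png',cv2.resize(viewer.read_camera('wrist')[150:320,180:400,::-1],None,fx=3,fy=3,interpolation=cv2.INTER_CUBIC))"
```

```text
std [0. 0. 0.] [0.48 0.63 0.3 ] 
mean [ 0.5575 -0.0645  0.1244] axial 7.58 [6.9 7.7 8.2 7.5 7.8 7.3] along/perp/y [-0.0083 -0.0013 -0.0023] rot [ 3.123  0.623 -3.124] 8.65
```

View pics/w2.png

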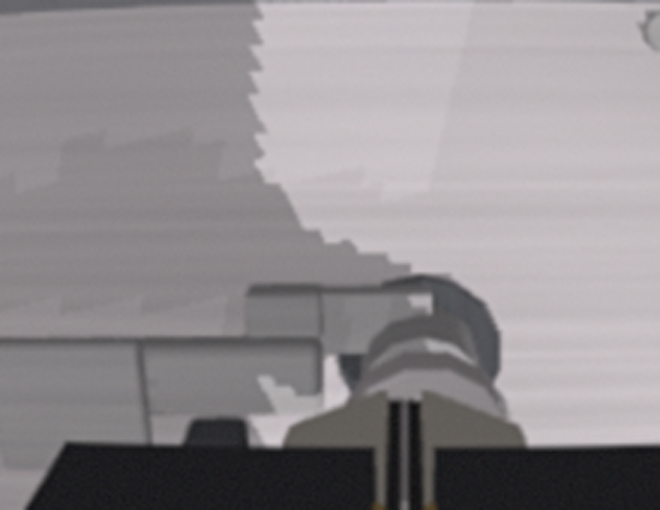

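The gate still reads shut at about 7.6 N and 8 mm of travel: the arm lies level, its end next to the barrel at crop (320,365). I'll carry on slowly.

Request:
move_arm(
  deltas=[
    {"x":0,"y":0,"z":0.001,"wx":0,"wy":0,"wz":0,"hand":0},
    {"x":0,"y":0,"z":0.002,"wx":0,"wy":0,"wz":0,"hand":0},
    {"x":0,"y":0,"z":0.0025,"wx":0,"wy":0,"wz":0,"hand":0},
    {"x":0,"y":0,"z":0.0025,"wx":0,"wy":0,"wz":0,"hand":0},
  ],
)

```text
time: 9.25
tool_pos: [0.5587, -0.0646, 0.1228]
tool_rot: [3.121, 0.623, -3.124]
contact_force: [-7.3, 5.7, 7.0]
opening: 0.0005
```

```bash
python3 -c "
from h import *
avg()
cv2.imwrite('pics/w3.png',cv2.resize(viewer.read_camera('wrist')[150:320,180:400,::-1],None,fx=3,fy=3,interpolation=cv2.INTER_CUBIC))"
```

```text
std [0. 0. 0.] [0.23 0.57 0.35] 
mean [ 0.5587 -0.0646  0.1228] axial 9.7 [ 9.9 10.1  9.8  9.3  9.5  9.7] along/perp/y [-0.0103 -0.0014 -0.0024] rot [ 3.121  0.623 -3.124] 9.5
```

Request:
move_arm(
  deltas=[
    {"x":0,"y":0,"z":0.001,"wx":0,"wy":0,"wz":0,"hand":0},
    {"x":0,"y":0,"z":0.002,"wx":0,"wy":0,"wz":0,"hand":0},
    {"x":0,"y":0,"z":0.003,"wx":0,"wy":0,"wz":0,"hand":0},
    {"x":0,"y":0,"z":0.003,"wx":0,"wy":0,"wz":0,"hand":0},
  ],
)

```text
time: 10.1
tool_pos: [0.5602, -0.0646, 0.1207]
tool_rot: [3.119, 0.622, -3.124]
contact_force: [-9.1, 6.3, 8.6]
opening: 0.0004
```

```bash
python3 -c "
from h import *
avg()
cv2.imwrite('pics/w4.png',cv2.resize(viewer.read_camera('wrist')[150:320,180:400,::-1],None,fx=3,fy=3,interpolation=cv2.INTER_CUBIC))"
```

```text
std [0. 0. 0.] [0.33 0.63 0.35] 
mean [ 0.5602 -0.0646  0.1208] axial 12.12 [12.3 11.4 12.5 11.6 12.3 12.7] along/perp/y [-0.0128 -0.0014 -0.0024] rot [ 3.119  0.622 -3.124] 10.35
```

View pics/w4.png

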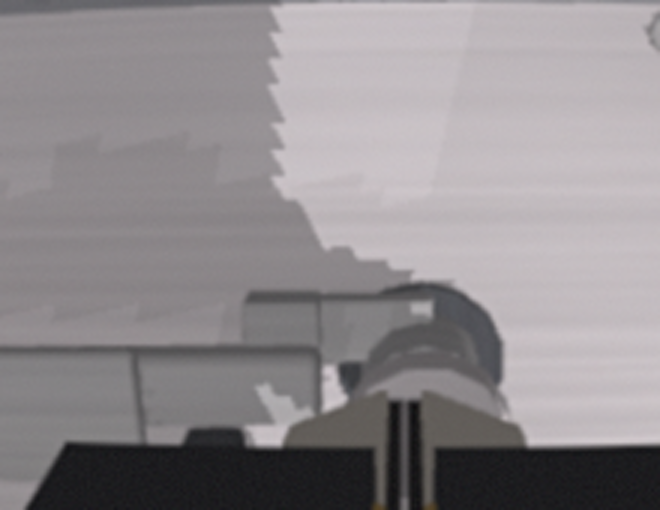

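The gate is still shut at 12.1 N and 12.8 mm of travel. A last 1 mm takes the ring fully in, then I'll back off along the axis.

Request:
move_arm(
  deltas=[
    {"x":0,"y":0,"z":0.0005,"wx":0,"wy":0,"wz":0,"hand":0},
    {"x":0,"y":0,"z":0.001,"wx":0,"wy":0,"wz":0,"hand":0},
    {"x":0,"y":0,"z":0.001,"wx":0,"wy":0,"wz":0,"hand":0},
    {"x":0,"y":0,"z":0.001,"wx":0,"wy":0,"wz":0,"hand":0},
  ],
)

```text
time: 10.95
tool_pos: [0.5607, -0.0646, 0.1201]
tool_rot: [3.119, 0.622, -3.124]
contact_force: [-10.5, 6.8, 9.0]
opening: 0.0003
```

```bash
python3 -c "
from h import *
avg()"
```

```text
std [0. 0. 0.] [0.29 0.49 0.36] 
mean [ 0.5607 -0.0646  0.1201] axial 13.51 [13.3 13.3 13.6 14.  13.8 13. ] along/perp/y [-0.0137 -0.0014 -0.0024] rot [ 3.119  0.622 -3.124] 11.2
```

Gauge at about 13 to 13.5 mm, still with no click. Retreating along the axis.

Request:
move_arm(
  deltas=[
    {"x":0,"y":0,"z":-0.004,"wx":0,"wy":0,"wz":0,"hand":0},
    {"x":0,"y":0,"z":-0.009,"wx":0,"wy":0,"wz":0,"hand":0},
    {"x":0,"y":0,"z":-0.016,"wx":0,"wy":0,"wz":0,"hand":0},
    {"x":0,"y":0,"z":-0.03,"wx":0,"wy":0,"wz":0,"hand":0},
    {"x":0,"y":0,"z":-0.06,"wx":0,"wy":0,"wz":0,"hand":0},
    {"x":0,"y":0,"z":-0.1,"wx":0,"wy":0,"wz":0,"hand":0},
    {"x":0,"y":0,"z":-0.14,"wx":0,"wy":0,"wz":0,"hand":0},
    {"x":0,"y":0,"z":-0.14,"wx":0,"wy":0,"wz":0,"hand":0},
  ],
)

```text
time: 12.25
tool_pos: [0.4805, -0.0715, 0.2367]
tool_rot: [3.126, 0.629, -3.124]
contact_force: [-0.6, -0.1, -0.1]
opening: 0.0008
```

Run:
```python
from h import *
cv2.imwrite('pics/w5.png',viewer.read_camera('wrist')[...,::-1])
s=monitor.observe();print(s["tool_pos"],s["qpos"].round(2))
for sg in (0,1):
    delta([.44,.09,.26],down(np.pi*(1 if sg==0 else 0.5)))
```

```text
[ 0.48052698 -0.07120629  0.23517908] [-0.52 -0.01  2.13  0.62  0.57 -2.57]
shift [ 0.016   0.1626 -0.0395] turn [ 1.26 35.88  1.26] t 12.3
shift [ 0.016   0.1626 -0.0395] turn [29.17 27.2  88.02] t 12.3
```

View pics/w5.png

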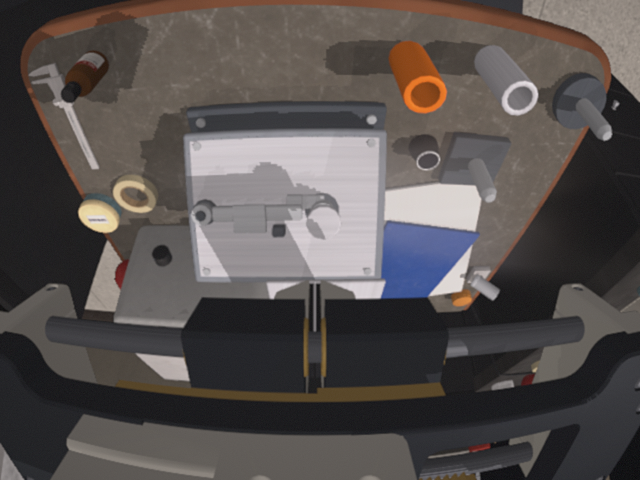

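The push is done: gate shut, arm level at (270,215), cap back out. So the result is "too stiff" and the sleeve goes on the square-footed spigot. I'll grip the sleeve with the jaws along world x to keep clear of the orange tube at (415,75).

Run:
```python
from h import *
delta([.457,.0985,.17],down(np.pi/2))
print(at("top",(276,306),.07),at("top",(235,388),.15))
```

```text
shift [0.0549 0.1694 0.0436] turn [29.17 27.2  88.02] t 12.3
[0.46583729 0.01340592 0.07      ] [0.31635999 0.08356452 0.15      ]
```

Request:
move_arm(
  deltas=[
    {"x":0.005,"y":0.02,"z":0.0,"wx":2.9,"wy":2.7,"wz":8.8,"hand":0},
    {"x":0.01,"y":0.04,"z":0.0,"wx":5.8,"wy":5.4,"wz":17.6,"hand":0},
    {"x":0.015,"y":0.06,"z":0.0,"wx":8.8,"wy":8.2,"wz":26.4,"hand":0},
    {"x":0.02,"y":0.08,"z":0.0,"wx":11.7,"wy":10.9,"wz":35.2,"hand":0},
    {"x":0.025,"y":0.1,"z":0.0,"wx":14.6,"wy":13.6,"wz":44,"hand":0.3},
    {"x":0.03,"y":0.12,"z":0.0,"wx":17.5,"wy":16.3,"wz":52.8,"hand":0.6},
    {"x":0.035,"y":0.14,"z":0.01,"wx":20.4,"wy":19,"wz":61.6,"hand":0.6},
    {"x":0.04,"y":0.16,"z":0.02,"wx":23.3,"wy":21.8,"wz":70.4,"hand":0.6},
  ],
)

```text
time: 13.3
tool_pos: [0.4546, 0.0916, 0.1951]
tool_rot: [3.006, 0.223, 2.181]
contact_force: [1.2, -0.6, 0.4]
opening: 0.0361
```

Run:
```python
from h import *
s=monitor.observe();print(s["tool_pos"],s["qpos"].round(2),s["opening"])
delta([.457,.0985,.15],down(np.pi/2))
```

```text
[0.45459215 0.09159456 0.19514211] [ 0.12  0.16  1.91 -0.17  0.86 -0.4 ] 0.03613929821228833
shift [0.0142 0.     0.0435] turn [11.42 10.01 35.62] t 13.3
```

Request:
move_arm(
  deltas=[
    {"x":0.004,"y":0.0,"z":0.01,"wx":2.9,"wy":2.5,"wz":8.9,"hand":0.6},
    {"x":0.007,"y":0.0,"z":0.02,"wx":5.7,"wy":5.0,"wz":17.8,"hand":0.6},
    {"x":0.01,"y":0.0,"z":0.03,"wx":8.6,"wy":7.5,"wz":26.7,"hand":0.6},
    {"x":0.014,"y":0.0,"z":0.043,"wx":11.4,"wy":10,"wz":35.6,"hand":0.6},
    {"x":0.014,"y":0.0,"z":0.043,"wx":11.4,"wy":10,"wz":35.6,"hand":0.6},
    {"x":0.014,"y":0.0,"z":0.043,"wx":11.4,"wy":10,"wz":35.6,"hand":0.6},
  ],
)

```text
time: 14.05
tool_pos: [0.4569, 0.0966, 0.1515]
tool_rot: [3.139, 0.002, 1.578]
contact_force: [-0.7, -0.2, 0.4]
opening: 0.0555
```

Run:
```python
from h import *
s=monitor.observe();print(s["tool_pos"],s["tool_rot"],s["opening"])
delta([.457,.0985,.036],down(np.pi/2))
p=viewer.camera_params("wrist");im=viewer.read_camera("wrist")
cv2.imwrite("pics/w6.png",im[...,::-1])
for n,X in(("sleeve",[.457,.0985,.07]),("sq",[.583,.1195,.067]),("tip",s["tool_pos"])): print(n,proj("wrist",X,p))
```

```text
[0.45689925 0.09664586 0.15154853] [3.13862137e+00 2.24326733e-03 1.57794514e+00] 0.05547497213861722
shift [ 0.0021 -0.0002  0.1155] turn [0.17 0.13 0.41] t 14.05
sleeve [315.36401615 243.36920591]
sq [488.43994751 215.43857396]
tip [315.8519477  299.75747719]
```

View pics/w6.png

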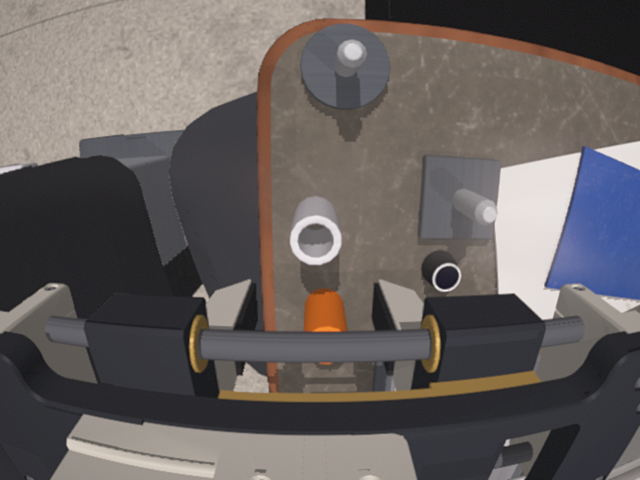

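Sleeve rim at about (316,239), square post top at about (486,213), orange tube at (325,325) between but below the fingers' path. I'll fit these precisely.

```bash
cat >> h.py <<'E'
def rim(im,box,thr,dark=False):
    x0,y0,x1,y1=box; hsv=cv2.cvtColor(im,cv2.COLOR_RGB2HSV)[y0:y1,x0:x1]
    m=((hsv[...,2]>thr)&(hsv[...,1]<40)).astype(np.uint8)
    c=max(cv2.findContours(m,cv2.RETR_EXTERNAL,cv2.CHAIN_APPROX_NONE)[0],key=cv2.contourArea)
    e=cv2.fitEllipse(c); return np.array(e[0])+[x0,y0],np.round(e[1],1)
E
python3 - <<'E'
from h import *
im=cv2.imread("pics/w6.png")[...,::-1].copy();p=viewer.camera_params("wrist")
for t in(190,205,220,235):
    e,a=rim(im,(280,190,350,275),t);print(t,"rim",e,a,at("wrist",e,.07,p))
for t in(150,170,190,205):
    e,a=rim(im,(450,185,505,235),t);print(t,"post",e,a,at("wrist",e,.067,p))
E
```

```text
190 rim [315.22411346 239.46939468] [47.9 50.1] [0.45694292 0.1012176  0.07      ]
205 rim [315.32177353 239.60474777] [47.3 49.6] [0.45701012 0.10112153 0.07      ]
220 rim [315.24425888 239.68347168] [47.  48.5] [0.45695782 0.10106506 0.07      ]
235 rim [314.80345535 268.98661804] [19.9 26.9] [0.45681984 0.07959144 0.07      ]
150 post [493.39439774 209.45184898] [29.3 47.5] [0.5869634  0.12401013 0.067     ]
170 post [494.89400864 209.05954361] [24.6 48.4] [0.58820833 0.12434383 0.067     ]
190 post [496.49581146 210.24085999] [21.6 47.2] [0.5897085  0.12350125 0.067     ]
205 post [496.81549072 209.48287392] [20.6 47.4] [0.58990582 0.1240787  0.067     ]
```

Request:
move_arm(
  deltas=[
    {"x":0.004,"y":0,"z":0.04,"wx":0.2,"wy":0.1,"wz":0.4,"hand":0.6},
    {"x":0.004,"y":0,"z":0.08,"wx":0.2,"wy":0.1,"wz":0.4,"hand":0.6},
    {"x":0.004,"y":0,"z":0.105,"wx":0.2,"wy":0.1,"wz":0.4,"hand":0.6},
    {"x":0.004,"y":0,"z":0.115,"wx":0.2,"wy":0.1,"wz":0.4,"hand":0.6},
    {"x":0.004,"y":0,"z":0.115,"wx":0.2,"wy":0.1,"wz":0.4,"hand":0.6},
    {"x":0.004,"y":0,"z":0.115,"wx":0.2,"wy":0.1,"wz":0.4,"hand":0.3},
    {"x":0.004,"y":0,"z":0.115,"wx":0.2,"wy":0.1,"wz":0.4,"hand":0.2},
    {"x":0.004,"y":0,"z":0.115,"wx":0.2,"wy":0.1,"wz":0.4,"hand":0.2},
  ],
  grip_force=25,
)

```text
time: 15.1
tool_pos: [0.4579, 0.1003, 0.038]
tool_rot: [3.14, 0.0, 1.568]
contact_force: [-0.4, 0.6, 5.5]
opening: 0.0351
```

Request:
move_arm(
  deltas=[
    {"x":0,"y":0,"z":0,"wx":0,"wy":0,"wz":0,"hand":0.2},
    {"x":0,"y":0,"z":0,"wx":0,"wy":0,"wz":0,"hand":0.2},
  ],
)

```text
time: 15.35
tool_pos: [0.4579, 0.1002, 0.038]
tool_rot: [3.14, 0.0, 1.568]
contact_force: [-0.8, -0.5, 6.4]
opening: 0.0351
```

Run:
```python
from h import *
s=monitor.observe();print(s["tool_pos"],s["tool_rot"],s["opening"],s["contact_force"].round(1))
p=viewer.camera_params("wrist");im=viewer.read_camera("wrist");cv2.imwrite("pics/w7.png",im[...,::-1])
print(proj("wrist",[.457,.101,.07],p))
for t in(190,205,220):
    e,a=rim(im,(270,180,360,300),t);print(t,"rim",e,a,at("wrist",e,.07,p))
```

```text
[0.45793009 0.10023577 0.03798693] [3.14005049e+00 5.58412168e-05 1.56770544e+00] 0.035122590196108645 [-0.8 -0.5  6.4]
[313.83895683 333.56980536]
190 rim [315.74872589 297.62417603] [ 3.9 37.7] [0.45778141 0.11713529 0.07      ]
205 rim [314.92845535 297.78554535] [ 3.3 35. ] [0.45746901 0.11706753 0.07      ]
220 rim [314.20301819 298.0423584 ] [ 3. 31.] [0.45719248 0.11695884 0.07      ]
```

Request:
move_arm(
  deltas=[
    {"x":0,"y":0,"z":-0.02,"wx":0,"wy":0,"wz":0,"hand":0.2},
    {"x":0,"y":0,"z":-0.06,"wx":0,"wy":0,"wz":0,"hand":0.2},
    {"x":0,"y":0,"z":-0.1,"wx":0,"wy":0,"wz":0,"hand":0.2},
    {"x":0.005,"y":0.03,"z":-0.11,"wx":0,"wy":0,"wz":0,"hand":0.2},
    {"x":0.008,"y":0.06,"z":-0.11,"wx":0,"wy":0,"wz":0,"hand":0.2},
    {"x":0.01,"y":0.075,"z":-0.11,"wx":0,"wy":0,"wz":0,"hand":0.2},
    {"x":0.01,"y":0.075,"z":-0.11,"wx":0,"wy":0,"wz":0,"hand":0.2},
    {"x":0.01,"y":0.075,"z":-0.11,"wx":0,"wy":0,"wz":0,"hand":0.2},
  ],
)

```text
time: 16.4
tool_pos: [0.5314, 0.1099, 0.1469]
tool_rot: [-3.14, 0.0, 1.568]
contact_force: [0.6, -0.4, -1.5]
opening: 0.0347
```

Run:
```python
from h import *
s=monitor.observe();print(s["tool_pos"],s["tool_rot"],s["opening"],s["contact_force"].round(1))
p=viewer.camera_params("wrist");im=viewer.read_camera("wrist")
print("post pred",proj("wrist",[.583,.1205,.067],p),"slv bottom",proj("wrist",[s["tool_pos"][0],s["tool_pos"][1],s["tool_pos"][2]-.038],p),"top",proj("wrist",[s["tool_pos"][0],s["tool_pos"][1],s["tool_pos"][2]+.032],p))
cv2.imwrite("pics/w8.png",cv2.resize(im[120:370,240:520,::-1],None,fx=2.8,fy=2.4,interpolation=cv2.INTER_CUBIC))
np.save("p8.npy",{k:p[k] for k in p},allow_pickle=True)
```

```text
[0.53144282 0.10992926 0.14690304] [-3.14016435e+00  2.84404379e-04  1.56776607e+00] 0.034715351753799445 [ 0.6 -0.4 -1.5]
post pred [391.55435934 231.88267643] slv bottom [315.79375472 270.02990982] top [315.94627118 335.1634162 ]
```

View pics/w8.png

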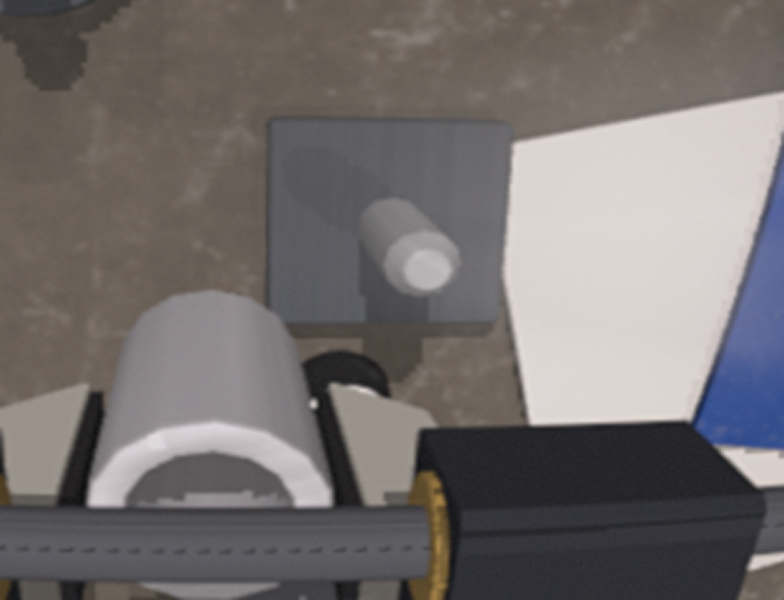

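The sleeve is held upright, its rim at crop (211,424 top edge). The square post's top disc is at crop (428,270), about 1 px from prediction.

Run:
```python
from h import *
p=np.load("p8.npy",allow_pickle=True).item()
C=lambda u,v:(240+u/2.8,120+v/2.4)
s=monitor.observe()
print("post",at("wrist",C(428,270),.067,p)); 
f=[at("wrist",C(a,b),.012,p) for a,b in((269,117),(511,121),(498,323),(268,324))];print("foot",np.mean(f,0),np.round(f,4).tolist())
zt=s["tool_pos"][2]
print("rim far",at("wrist",C(211,424),zt+.032,p)-[0,.018,0],"bottom far",at("wrist",C(211,291),zt-.038,p)-[0,.018,0],"rim l/r",at("wrist",C(90,495),zt+.032,p),at("wrist",C(331,495),zt+.032,p),s["tool_pos"])
im=viewer.read_camera("top");cv2.imwrite("pics/t8.png",im[...,::-1]);
```

```text
post [0.58393666 0.12006334 0.067     ]
foot [0.58352446 0.12055996 0.012     ] [[0.5477, 0.1568, 0.012], [0.6186, 0.1568, 0.012], [0.6196, 0.0843, 0.012], [0.5483, 0.0844, 0.012]]
rim far [0.53123571 0.10929374 0.17902722] bottom far [0.53122585 0.10924297 0.10902722] rim l/r [0.5140823  0.11403918 0.17902722] [0.54820142 0.11398485 0.17902722] [0.53149434 0.10990373 0.14702722]
```

Request:
move_arm(
  deltas=[
    {"x":0.005,"y":0.025,"z":0,"wx":0,"wy":0,"wz":0,"hand":0.2},
    {"x":0.011,"y":0.053,"z":0,"wx":0,"wy":0,"wz":0,"hand":0.2},
    {"x":0.011,"y":0.053,"z":0.015,"wx":0,"wy":0,"wz":0,"hand":0.2},
    {"x":0.011,"y":0.053,"z":0.025,"wx":0,"wy":0,"wz":0,"hand":0.2},
    {"x":0.011,"y":0.053,"z":0.025,"wx":0,"wy":0,"wz":0,"hand":0.2},
    {"x":0.011,"y":0.053,"z":0.025,"wx":0,"wy":0,"wz":0,"hand":0.2},
  ],
)

```text
time: 17.25
tool_pos: [0.5851, 0.1207, 0.1225]
tool_rot: [-3.142, 0.0, 1.568]
contact_force: [1.0, 0.2, -0.2]
opening: 0.0347
```

Run:
```python
from h import *
s=monitor.observe();print(s["contact_force"].round(1),s["tool_pos"],s["tool_rot"])
delta([.5837+.0003,.1203+.0006,.120],down(np.pi/2))
```

```text
[ 1.   0.2 -0.2] [0.58508197 0.12074187 0.12249735] [-3.14158907e+00  1.92549015e-04  1.56764785e+00]
shift [ 0.0002 -0.0011  0.0025] turn [-0.    0.01 -0.18] t 17.25
```

Request:
move_arm(
  deltas=[
    {"x":0,"y":-0.001,"z":0.006,"wx":0,"wy":0,"wz":-0.1,"hand":0.2},
    {"x":0,"y":-0.001,"z":0.012,"wx":0,"wy":0,"wz":-0.1,"hand":0.2},
    {"x":0,"y":-0.001,"z":0.018,"wx":0,"wy":0,"wz":-0.1,"hand":0.2},
    {"x":0,"y":-0.001,"z":0.023,"wx":0,"wy":0,"wz":-0.1,"hand":0.2},
    {"x":0,"y":-0.001,"z":0.028,"wx":0,"wy":0,"wz":-0.1,"hand":0.2},
    {"x":0,"y":-0.001,"z":0.033,"wx":0,"wy":0,"wz":-0.1,"hand":0.2},
    {"x":0,"y":-0.001,"z":0.033,"wx":0,"wy":0,"wz":-0.1,"hand":0.2},
  ],
)

```text
time: 18.12
tool_pos: [0.5842, 0.1208, 0.0887]
tool_rot: [-3.141, 0.0, 1.569]
contact_force: [-0.2, 0.2, -0.2]
opening: 0.0353
```

Run:
```python
from h import *
s=monitor.observe();print(s["contact_force"].round(1),s["torque"].round(2),s["tool_pos"],s["tool_rot"])
```

```text
[-0.2  0.2 -0.2] [-0.05  0.06 -0.03] [0.58417817 0.12077873 0.08870604] [-3.14064959e+00  2.80533047e-04  1.56945024e+00]
```

Bottom of the sleeve is at about 0.051 m, 16 mm down the post, with no force. Lowering the rest.

Request:
move_arm(
  deltas=[
    {"x":0,"y":0,"z":0.007,"wx":0,"wy":0,"wz":0,"hand":0.2},
    {"x":0,"y":0,"z":0.014,"wx":0,"wy":0,"wz":0,"hand":0.2},
    {"x":0,"y":0,"z":0.021,"wx":0,"wy":0,"wz":0,"hand":0.2},
    {"x":0,"y":0,"z":0.028,"wx":0,"wy":0,"wz":0,"hand":0.2},
    {"x":0,"y":0,"z":0.033,"wx":0,"wy":0,"wz":0,"hand":0.2},
    {"x":0,"y":0,"z":0.037,"wx":0,"wy":0,"wz":0,"hand":0.2},
    {"x":0,"y":0,"z":0.039,"wx":0,"wy":0,"wz":0,"hand":0.2},
    {"x":0,"y":0,"z":0.039,"wx":0,"wy":0,"wz":0,"hand":0.2},
  ],
)

```text
time: 19.12
tool_pos: [0.5846, 0.1208, 0.0503]
tool_rot: [3.141, 0.0, 1.569]
contact_force: [-0.0, 0.3, -1.1]
opening: 0.0351
```

Run:
```python
from h import *
s=monitor.observe();print(s["contact_force"].round(1),s["torque"].round(2),s["tool_pos"],s["tool_rot"])
```

```text
[-0.   0.3 -1.1] [-0.1   0.05 -0.01] [0.5845531  0.12080036 0.05032886] [3.14132862e+00 1.60674650e-04 1.56942825e+00]
```

Request:
move_arm(
  deltas=[
    {"x":0,"y":0,"z":0.0015,"wx":0,"wy":0,"wz":0,"hand":0.2},
    {"x":0,"y":0,"z":0.003,"wx":0,"wy":0,"wz":0,"hand":0.2},
    {"x":0,"y":0,"z":0.003,"wx":0,"wy":0,"wz":0,"hand":0.2},
  ],
)

```text
time: 19.5
tool_pos: [0.5848, 0.1209, 0.0499]
tool_rot: [3.14, 0.0, 1.57]
contact_force: [-6.7, -0.9, 17.9]
opening: 0.0351
```

The foot pushes back with 18 N, so the sleeve is seated. Releasing and rising.

Request:
move_arm(
  deltas=[
    {"x":0,"y":0,"z":-0.003,"wx":0,"wy":0,"wz":0,"hand":0.5},
    {"x":0,"y":0,"z":-0.003,"wx":0,"wy":0,"wz":0,"hand":0.6},
    {"x":0,"y":0,"z":-0.003,"wx":0,"wy":0,"wz":0,"hand":0.6},
    {"x":0,"y":0,"z":-0.02,"wx":0,"wy":0,"wz":0,"hand":0.6},
    {"x":0,"y":0,"z":-0.06,"wx":0,"wy":0,"wz":0,"hand":0.6},
    {"x":0,"y":0,"z":-0.11,"wx":0,"wy":0,"wz":0,"hand":0.6},
    {"x":0,"y":0,"z":-0.16,"wx":0,"wy":0,"wz":0,"hand":0.6},
    {"x":0,"y":-0.05,"z":-0.2,"wx":0,"wy":0,"wz":0,"hand":0.6},
  ],
)

```text
time: 20.5
tool_pos: [0.5373, 0.1207, 0.2491]
tool_rot: [3.137, -0.0, 1.569]
contact_force: [-0.5, 0.5, -0.0]
opening: 0.0549
```

Request:
move_arm(
  deltas=[
    {"x":0.0,"y":-0.05,"z":-0.01,"wx":0,"wy":0,"wz":0,"hand":0.6},
    {"x":0.0,"y":-0.08,"z":-0.01,"wx":0,"wy":0,"wz":0,"hand":0.6},
    {"x":0.0,"y":-0.08,"z":-0.01,"wx":0,"wy":0,"wz":0,"hand":0.6},
    {"x":0.0,"y":-0.08,"z":-0.01,"wx":0,"wy":0,"wz":0,"hand":0.6},
  ],
)

```text
time: 21.0
tool_pos: [0.4565, 0.121, 0.2571]
tool_rot: [3.14, 0.0, 1.569]
contact_force: [-0.3, 0.2, -0.1]
opening: 0.055
```

Run:
```python
from h import *
s=monitor.observe();print(s["tool_pos"],s["opening"],s["contact_force"].round(1))
w=viewer.read_camera("wrist");sc=viewer.read_camera("scene")
p=viewer.camera_params("wrist");print("home rim pred",proj("wrist",[.5837,.1203,.082],p))
cv2.imwrite("pics/fin.png",np.hstack([cv2.resize(w[...,::-1],(400,300)),cv2.resize(sc[190:320,190:363,::-1],(400,300),interpolation=cv2.INTER_CUBIC)]))
cv2.imwrite("pics/w9.png",w[...,::-1])
```

```text
[0.45645255 0.12099503 0.25706232] 0.05502405207322925 [-0.3  0.2 -0.1]
home rim pred [447.1436158  216.10265132]
```

View pics/fin.png

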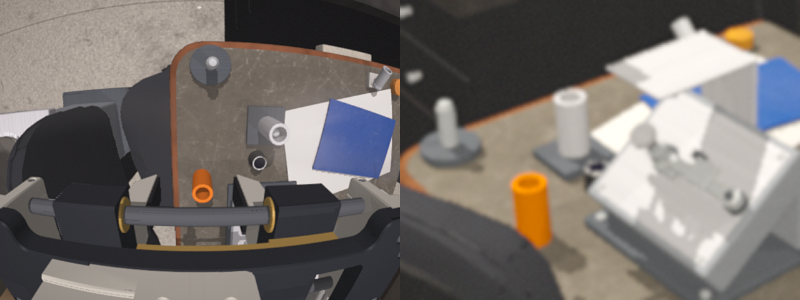

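The sleeve stands upright on the square foot, its rim at wrist (446,214) against (447,216) predicted for fully home. The gate is shut, the orange tube and loupe are in place, and the arm is clear.

```bash
python3 -c "
from cell import robot
robot.hand_in()"
```

```text
the job is handed in; nothing more can be done
```

The latch tested too stiff, so I marked it by putting the sleeve fully down on the square-footed spigot, and the job is handed in.

- **Push:** I pushed the cap in along its axis in small steps to about 13.5 N and 13.7 mm of travel, just past the ring-gone mark and short of the 16.5 mm limit. There was no click and the gate stayed shut. I then backed off along the axis; the cap came back out.
- **Sleeve:** it went on with no side force until the foot pushed back with about 18 N. The last pictures show it upright, its rim within about 2 pixels of where it should be when fully home.
- **Last checks:** in the final pictures the gate is shut and the orange tube and loupe are where they were. The arm is clear with about zero force, at 21 s when the final pictures were taken. I did not re-measure the other bystanders.
- **Disagreements:** the arm tracked small commands only to about 1–3 mm, so the cap was pressed a few mm to one side of centre. A side force built up to about 7 N during the push. The cameras disagreed by 2–4 mm on the sleeve and post positions, so I used the close wrist view for the fit.

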